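# Lay out the cue-light re-lamping kit on the stage manager's shelf

### The arm

A 6-joint arm with a two-finger parallel gripper is mounted at the origin on the work surface. World frame = base frame: x ahead of the robot, y to its left, z up, the work surface at z = 0. Lengths are in mm, angles in rad, forces in N, time in s.
With the tool pointing down it reaches from about 350 to 975 mm from the base axis. Payload 7.1 kg.
Tool frame: the origin (TCP) lies at the very end of the fingers, on their centre line; the grasp point (between the pads) lies 19 mm behind it; z points along the fingers, y is the line along which they close (so a half turn about z gives the same grasp; the last joint's range is limited). The gripper opens to 88 mm and grips with 3 to 60 N. Pads are 20 mm wide; open, the fingers measure 115 mm over their backs; the gripper's body (75 mm by 178 mm) begins 61 mm behind the grasp point.
Start: joints at [-1.266, 0.423, 1.63, -0, 1.089, -0.019], TCP at [198.874, -592.498, 222.675] pointing down, gripper open.
Joint ranges: [-3, 3], [-0.9, 2.11], [0.09, 2.58], [-1.31, 4.45], [0.11, 2.69], [-2.54, 2.54]. Speed limits (rad/s): [2.39, 2.39, 3.01, 3.14, 3.14, 3.14].

### API

Orientations are given as a rotation vector (axis times angle).
In Python, from workcell import get_obs, get_image, job, models gives the robot as it stands.
- The arm moves only by the tool jog_arm, never from a script. Its argument "increments" is one flat list of numbers, 7 for each row, row after row: the turn, a rotation vector about the tool's x, y, z in degrees, then the shift along the tool's x, y, z in mm, then the opening in per cent of the stroke, from 0 (shut) to 100 (fully open). A call has 1 to 12 rows; each row shifts and turns the commanded pose from where the row before left it, along the tool's axes as they then stand; what a row does not reach is not made up. A row lasts 1/8 s, in which the tool goes at most 62.5 mm and 10.7 degrees, less where a joint would pass 70% of its speed; a pose out of reach is approached as far as the arm can. A call is refused whole if a number of a shift passes 62.5 or a number of a turn 10.7, either way. A call with a gripper value outside its range is refused whole. The fingers move at their own pace and stop on an object; the grip force is fixed at half the most. Time passes only in rows, so rows that do not move let the fingers close. It gives the time, the measured TCP pose, the force, the opening and the grip force at its end, in the units of the state.
- get_obs(): the state, without advancing time (a new reading comes with each control period).
- get_image(name): name is "side" or "top" or "wrist"; returns a dict with "pixels" (384x512x3 uint8, blue, green, red), "depth" (384x512 float32, mm along the optical axis (not along the pixel's ray), 0 where there is no reading), "fx", "fy", "cx", "cy" (pixels), "cam_to_world" (4x4, takes a point from camera to world coordinates); the wrist camera has in their place "tool_from_camera" (4x4, takes a point from camera to tool coordinates, whose origin is the TCP and whose axes are the flange's). Camera axes: x right, y up, looking along -z (the intrinsics and any distortion apply to the point x, -y, -z); pixel columns grow to the right and rows downward; lengths in mm; the calibration is good to about 2 mm. The wrist camera is an equidistant fisheye: a pixel r from the principal point sees the ray r / f radians off the axis. A picture is of the moment at which its call begins: read the wrist's pose just before it.
- job.close_job(): hands the job in; it is judged then, once.
Trained networks look in the newest picture that a camera, given by its name, has taken for a name from the list of things; names that differ only in an ending like _2 or _b are one class to them, and where a whole thing is asked for, a point or a joint stands for the part that bears it (a point fixed in the world has none). Each returns a list of dicts, best first, with "p" (0 to 1); they miss things now and then, are a little off and sometimes report something else, mostly with a low value. They report only what shows in the picture. A call takes as long as a camera call.
- models.look_for(target, camera): "centre" ([x, y, z] in mm, in world coordinates, good to about 4 mm: the middle of the surface that is visible of it).
- models.regions_of(target, camera): "region" (384x512 bool, what is visible of it).
The state is a dict: "t": time; "qpos": joint angles; "qvel": joint speeds; "joint_torque": joint torques, N m; "ee_pos": TCP position; "orientation": TCP orientation; "ft_force": force on the tool from outside, world axes, zero at the start; "moment": the same for the moment, N m; "width": finger opening in mm; "grasp_force": force on a finger pad.
Only numpy, scipy, OpenCV 4.12 (cv2) and the standard library are available. Lean on these libraries where they do the work, as an engineer would, in place of code of your own. Each camera call takes 0.05 s, during which the arm holds its last target. There are 200 camera calls.

### The job

Lay out the shelf for re-lamping the cue lights: stand the tin of bulbs in front of the bulb tester and lay the brass switch plate, toggle up, in front of the cue panel, each centred on the front of its box with about 4 cm clear between, and the plate's long side along the panel's front. Stand the ceramic lamp base midway between the tester and the panel, in line with the two, and set the green lens, dome up, centred on top of it. Set each thing down rather than dropping it, and leave the magnifier, the tape roll and the stopwatch where they lie.

Things in the scene. Friction and masses are not known exactly. Their poses are not given: they have to be found in the camera images.
- tin_mid (a point): Screw-top tin canister of spare bulbs, bare metal with a plain paper band: upright cylinder 60 mm in diameter (lid 62 mm, 17 mm high), 76 mm high in all, 0.16 kg. The point is on its axis half-way up, 38 mm above its underside; z is its axis, upward.
- base_mid (a point): Small white ceramic lamp base (lampholder): a round foot 64 mm in diameter and 9 mm high, narrowing at 12 mm height to a plain round body 48 mm in diameter, which ends in a flat top 46 mm above the underside. The body is the part to grip, with the fingertips above the foot. 0.14 kg. The point is on its axis half-way up, 23 mm above the underside; z up.
- lens_mid (a point): Green glass cue lens: a disc 54 mm in diameter with a straight rim 14 mm high, domed above it to 25 mm in all, flat underneath, 0.07 kg. It lies dome up. The point is on its axis 12.5 mm above its underside; z up through the dome.
- plate_mid (a point): Brass toggle switch plate lying face up on its switch housing, a plate 46 mm (its x) by 86 mm (its y, the long side) and 4 mm thick, between 22 and 26 mm above the surface it lies on; under its middle the black switch housing, 30 by 56 mm and 22 mm high; on top a brass toggle reaching 48 mm. Either way round is the same. 0.15 kg. The point is at the middle of the plate, 24 mm above the underside of the housing; z up.
- tester: Bulb tester, fixed: a dark steel box 120 mm deep (its x) and 140 mm wide (its y) with three round lamp sockets of different sizes and a small meter on top, 69 mm high in all. Its front, on the meter's side, is the -x face, 60 mm from the origin, and faces the robot. Origin at the centre of its underside.
- panel: Cue panel, fixed: a grey console 120 mm deep (its x) and 140 mm wide (its y) whose top slopes up from about 33 mm at the front to 57 mm at the back, with two rows of four toggles and lamps, 67 mm high in all. Its front, the low edge, is the -x face, 60 mm from the origin, and faces the robot. Origin at the centre of its underside.
- magnifier: Bystander: chrome magnifier lying flat with a bone handle, 162 mm long along x, ring 64 mm in diameter, 18 mm high. Origin on the shelf under the ring, 5 mm from the ring's centre on the handle's side; the handle points to -x and ends at x = -125 mm.
- tape_roll: Bystander: grey roll of cloth tape lying flat, 72 mm in diameter, 24 mm high, with a hole through it. Origin at the centre of its underside.
- stopwatch: Bystander: round steel stopwatch lying face up, case 52 mm in diameter, 13 mm thick, its crown and bow to 50 mm from the centre on +x. Origin at the centre of its underside.

How it is judged:
By the outcome, as a careful person would: the job done as asked, in the order asked, and still so for the second after the job is handed in, with the robot touching nothing.
It also fails if it takes over 104 s, if anything falls off the work surface, if the arm or the gripper's body presses on something with over 40 N, if the wrist force passes 120 N, or if a joint passes its speed limit or range.

## Working session

There is one attempt and no reset: what is moved stays moved. The work goes in short steps, Python scripts to look and compute and a tool call to move; the robot and the scene stay as the last step left them, time stands still between calls to the robot, and variables do not carry over. Pictures are saved under pics/ and viewed, at most 14 in all, crops included, and the job is handed in when it is done.

Besides the shell and the picture viewer there is one more tool, called after ">>>" in YAML: its name, and indented under it one key for each argument. jog_arm: Moves the arm, as the interface text tells. Its arguments: {"type":"object","properties":{"increments":{"type":"array"}},"required":["increments"]}

```bash
mkdir -p pics
cat > h.py <<'E'
import numpy as np, cv2
from workcell import get_obs, get_image, job, models
from scipy.spatial.transform import Rotation as R
def cloud(im):
    d=im["depth"];v,u=np.mgrid[:384,:512]
    c=np.stack([(u-im["cx"])/im["fx"]*d,-(v-im["cy"])/im["fy"]*d,-d],-1)
    T=np.array(im["cam_to_world"]);return c@T[:3,:3].T+T[:3,3]
E
python3 - <<'E'
from h import *
o=get_obs();print(o['t'],o['ee_pos'],o['orientation'],o['width'],R.from_rotvec(o['orientation']).as_matrix().round(3))
a=get_image("top");b=get_image("side")
cv2.imwrite("pics/top.png",a["pixels"]);cv2.imwrite("pics/side.png",b["pixels"])
P=cloud(a)
for n in "tin_mid base_mid lens_mid plate_mid tester panel magnifier tape_roll stopwatch".split():
    for r in models.regions_of(n,"top")[:2]:
        m=r["region"]&(a["depth"]>0);p=P[m]; z=np.percentile(p[:,2],97)
        t=p[p[:,2]>6]
        if len(t)<5: print(n,r["p"],len(t)); continue
        rc=cv2.minAreaRect(t[:,:2].astype(np.float32))
        v,u=np.nonzero(m)
        print(n,round(r["p"],2),"px",int(u.mean()),int(v.mean()),"mean",t.mean(0).round(),"ztop",round(z),"rect",np.round(rc[0]),np.round(rc[1]),round(rc[2],1))
E
```

```text
0.0 [ 198.7387527  -591.95690309  221.88810352] [-3.09895254e+00 -5.06282019e-01  3.61073694e-04] 87.7834701512412 [[ 0.948  0.318 -0.   ]
 [ 0.318 -0.948  0.001]
 [ 0.    -0.002 -1.   ]]
tin_mid 0.82 px 117 211 mean [443. 389.  68.] ztop 81 rect [444. 395.] [62. 61.] 63.5
base_mid 0.83 px 170 240 mean [368. 247.  35.] ztop 52 rect [368. 248.] [53. 61.] 66.7
base_mid 0.69 px 350 248 mean [ 358. -249.   24.] ztop 30 rect [ 359. -249.] [69. 70.] 1.3
lens_mid 0.54 px 393 174 mean [ 569. -371.   20.] ztop 28 rect [ 570. -373.] [53. 50.] 4.9
plate_mid 0.76 px 121 163 mean [584. 398.  28.] ztop 35 rect [584. 398.] [87. 46.] 60.0
tester 0.87 px 207 137 mean [656. 154.  54.] ztop 70 rect [661. 155.] [121. 143.] 1.2
panel 0.7 px 323 146 mean [ 642. -169.   46.] ztop 61 rect [ 645. -170.] [143. 121.] 87.6
magnifier 0.92 px 254 247 mean [351.  17.  12.] ztop 20 rect [338.  31.] [ 61. 158.] 64.6
tape_roll 0.73 px 350 248 mean [ 358. -248.   24.] ztop 30 rect [ 357. -249.] [66. 70.] 0.9
stopwatch 0.56 px 397 216 mean [ 452. -383.   13.] ztop 20 rect [ 452. -383.] [50. 47.] 65.6
stopwatch 0.38 px 350 249 mean [ 356. -249.   24.] ztop 30 rect [ 358. -249.] [66. 70.] 1.4
```

View pics/top.png

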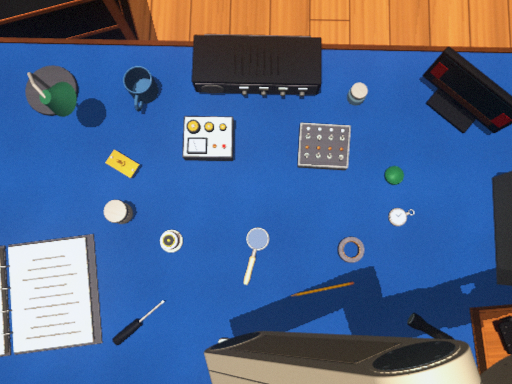

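View pics/side.png

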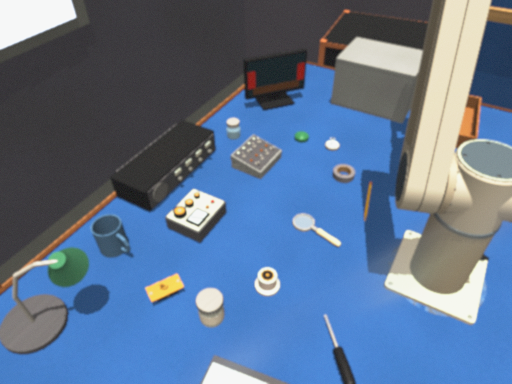

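Run:
```python
from h import *
# refine boxes from heights: side-edge robust rects; offset of surface
a=get_image("top");P=cloud(a)
m=(a["depth"]>0)
tab=P[m&(abs(P[...,2])<10)]
A=np.c_[tab[:,:2],np.ones(len(tab))];print("table plane",np.linalg.lstsq(A,tab[:,2],rcond=None)[0], np.median(tab[:,2]))
for n,(zl,zh) in {"tester":(45,90),"panel":(28,90)}.items():
    p=P[models.regions_of(n,"top")[0]["region"]&m];q=p[(p[:,2]>zl)]
    print(n,[np.percentile(q[:,:2],k,axis=0).round(1) for k in (1,99)],[np.round(x,1) for x in cv2.minAreaRect(q[:,:2].astype(np.float32))])
    # front edge line fit: min x per y bin
    ys=np.arange(np.percentile(q[:,1],5),np.percentile(q[:,1],95),5)
    f=[(y,np.percentile(q[abs(q[:,1]-y)<3][:,0],1)) for y in ys]
    k=np.polyfit(*np.array(f).T,1);print(" front slope dx/dy",k,"yaw deg",-np.degrees(np.arctan(k[0])))
    b=[(y,np.percentile(q[abs(q[:,1]-y)<3][:,0],99)) for y in ys];print(" back slope",np.polyfit(*np.array(b).T,1))
```

```text
table plane [1.86256108e-04 5.44002555e-04 6.34278636e-01] 0.6873456077444189
tester [array([601.9,  87.8]), array([719.7, 223.8])] [array([660.8, 156. ]), array([120.7, 139.2]), np.float64(1.2)]
 front slope dx/dy [-2.40165764e-02  6.06123377e+02] yaw deg 1.3757839940285712
 back slope [-2.62182592e-02  7.23282041e+02]
panel [array([ 586.5, -239.5]), array([ 703.3, -101.1])] [array([ 645.1, -170.3]), array([142.4, 121. ]), np.float64(87.5)]
 front slope dx/dy [2.86350821e-02 5.91811735e+02] yaw deg -1.640221140035342
 back slope [4.15175668e-02 7.09641433e+02]
```

The pictures show the following, in top-view pixels:
- **To move:** tin (117,211), lamp base (170,240), plate (122,163) and lens (394,175).
- **Boxes:** tester (207,137), panel (325,145).
- **Bystanders:** magnifier (257,250), tape (350,248) and stopwatch (399,217).

I'll turn the tool to yaw 90°, so that tool x is world y and tool y is world x, then head for the tin.

>>> jog_arm:
  increments: [0,0,-10.2,0,0,0,100,0,0,-10.2,0,0,0,100,0,0,-10.2,0,0,0,100,0,0,-10.2,0,0,0,100,0,0,-10.2,0,0,0,100,0,0,-10.2,0,0,0,100,0,0,-10.2,0,0,0,100,0,0,0,43,43,0,100,0,0,0,43,43,0,100,0,0,0,43,43,0,100,0,0,0,43,43,0,100,0,0,0,43,43,0,100]

```text
t: 2.2
ee_pos: [415.3, -376.3, 223.0]
orientation: [2.222, 2.22, 0.0]
ft_force: [0.9, -0.7, 1.1]
width: 88.1
grasp_force: 0.0
```

>>> jog_arm:
  increments: [0,0,0,55,3,0,100,0,0,0,55,3,0,100,0,0,0,55,3,0,100,0,0,0,55,3,0,100,0,0,0,55,3,0,100,0,0,0,55,3,0,100,0,0,0,55,3,0,100,0,0,0,55,3,0,100,0,0,0,55,3,0,100,0,0,0,55,3,0,100,0,0,0,55,3,0,100,0,0,0,55,3,0,100]

```text
t: 3.7
ee_pos: [450.6, 284.3, 222.9]
orientation: [2.222, 2.221, 0.001]
ft_force: [0.4, -0.7, 0.2]
width: 87.8
grasp_force: 0.0
```

```bash
cat >> h.py <<'E'
def pose():
    o=get_obs();M=R.from_rotvec(o['orientation']).as_matrix()
    print("t",round(o['t'],2),"tcp",np.round(o['ee_pos'],1),"yaw",round(float(np.degrees(np.arctan2(M[1,0],M[0,0]))),2),"tilt",M[:2,2].round(4),"w",round(o['width'],1));return np.array(o['ee_pos']),M
def wcloud(im,p,M):
    v,u=np.mgrid[:384,:512].astype(float)
    x=(u-im["cx"])/im["fx"];y=(v-im["cy"])/im["fy"];r=np.hypot(x,y)+1e-9
    s=np.tan(np.minimum(r,1.5))/r;d=im["depth"]
    c=np.stack([x*s*d,-y*s*d,-d],-1);T=np.array(im["tool_from_camera"])
    t=c@T[:3,:3].T+T[:3,3];return t@M.T+p
def wlook(name,fn=None):
    p,M=pose();im=get_image("wrist")
    if fn: cv2.imwrite("pics/"+fn,im["pixels"])
    return im,wcloud(im,p,M)
E
python3 - <<'E'
from h import *
im,P=wlook("","w1.png");print(im["tool_from_camera"],im["fx"])
m=im["depth"]>0
print("table z",np.median(P[m&(abs(P[...,2])<12)][:,2]))
for n in("tin_mid","plate_mid","base_mid"):
    for r in models.regions_of(n,"wrist")[:1]:
        p=P[r["region"]&m];p=p[p[:,2]>6]
        print(n,round(r["p"],2),np.percentile(p,97,axis=0).round(),[np.round(x,1) for x in cv2.minAreaRect(p[:,:2].astype(np.float32))],len(p))
E
```

```text
t 3.7 tcp [450.6 284.3 222.9] yaw 89.97 tilt [0.0006 0.0002] w 87.8
[[ 7.64141074e-04  9.61768628e-01  2.73862232e-01  7.43790594e+01]
 [ 9.99999683e-01 -7.95765521e-04  4.38717597e-06  2.39231817e-01]
 [ 2.22149570e-04  2.73862142e-01 -9.61768932e-01 -1.62055295e+02]
 [ 0.00000000e+00  0.00000000e+00  0.00000000e+00  1.00000000e+00]] 297.3186396354542
table z 0.005199627186271982
tin_mid 0.66 [471. 418.  77.] [array([445.1, 391.4]), array([61. , 61.5]), np.float64(0.3)] 2728
plate_mid 0.81 [614. 433.  34.] [array([583.7, 395.1]), array([86.6, 46.9]), np.float64(60.3)] 2282
base_mid 0.87 [398. 277.  48.] [array([373.1, 252.7]), array([54.3, 62.4]), np.float64(39.4)] 1842
```

>>> jog_arm:
  increments: [0,0,0,54,-3,0,100,0,0,0,54,-3,0,100,0,0,0,0,0,40,100,0,0,0,0,0,45,100,0,0,0,0,0,45,100,0,0,0,0,0,40,100,0,0,0,0,0,28,100,0,0,0,0,0,0,100,0,0,0,0,0,0,0,0,0,0,0,0,0,0,0,0,0,0,0,0,0,0,0,0,0,0,0,0]

```text
t: 5.4
ee_pos: [445.1, 390.8, 25.9]
orientation: [2.222, 2.221, 0.003]
ft_force: [-1.7, -1.5, 6.0]
width: 61.0
grasp_force: 30.0
```

>>> jog_arm:
  increments: [0,0,0,0,0,0,0,0,0,0,0,0,0,0,0,0,0,0,0,-10,0,0,0,0,0,0,-15,0]

```text
t: 5.9
ee_pos: [444.3, 390.0, 50.1]
orientation: [-2.222, -2.221, 0.002]
ft_force: [-0.0, 0.0, -2.2]
width: 61.2
grasp_force: 30.0
```

>>> jog_arm:
  increments: [0,0,0,-39,14,0,0,0,0,0,-40,15,0,0,0,0,0,-40,15,0,0,0,0,0,-40,15,0,0,0,0,0,-40,14,0,0,0,0,0,-39,14,0,0,0,0,0,0,0,0,0,0,0,0,0,0,0,0]

```text
t: 6.9
ee_pos: [531.6, 152.5, 50.2]
orientation: [2.223, 2.22, 0.001]
ft_force: [-0.1, 0.4, -2.0]
width: 61.0
grasp_force: 30.0
```

Run:
```python
from h import *
im,P=wlook("","w2.png")
m=im["depth"]>0
for n in("tin_mid",):
    for r in models.regions_of(n,"wrist")[:1]:
        p=P[r["region"]&m];p=p[p[:,2]>90]
        print(n,round(r["p"],2),np.percentile(p,97,axis=0).round(),[np.round(x,1) for x in cv2.minAreaRect(p[:,:2].astype(np.float32))],len(p))
for n,zl in (("tester",40),("panel",25)):
    for r in models.regions_of(n,"wrist")[:1]:
        p=P[r["region"]&m];p=p[p[:,2]>zl]
        print(n,round(r["p"],2),[np.percentile(p,k,axis=0).round() for k in(1,99)],[np.round(x,1) for x in cv2.minAreaRect(p[:,:2].astype(np.float32))],len(p))
```

```text
t 6.9 tcp [531.6 152.5  50.2] yaw 89.92 tilt [0.0004 0.0003] w 61.0
tin_mid 0.73 [557. 184. 102.] [array([530.4, 155.3]), array([61.8, 59.5]), np.float64(65.6)] 9609
tester 0.65 [array([601., 134.,  42.]), array([713., 222.,  70.])] [array([654. , 173.2]), array([132.2,  99.6]), np.float64(0.3)] 17569
```

View pics/w2.png

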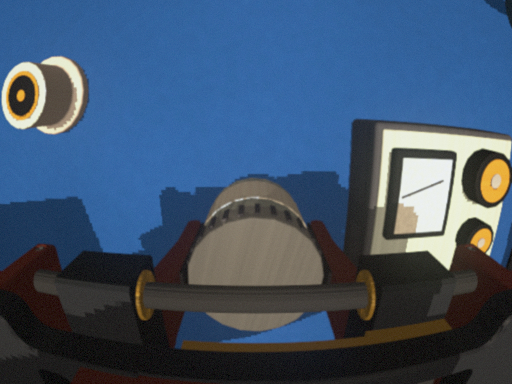

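The picture shows the tin held upright at about (260,265), with the tester at right (430,200) and clear of the fingers. Lowering it now.

>>> jog_arm:
  increments: [0,0,0,-1,0,10,0,0,0,0,0,0,9,0,0,0,0,0,0,4,0,0,0,0,0,0,1,0,0,0,0,0,0,0,0]

```text
t: 7.72
ee_pos: [530.8, 151.2, 25.9]
orientation: [-2.222, -2.22, 0.002]
ft_force: [-3.9, -0.2, 7.8]
width: 60.9
grasp_force: 30.0
```

>>> jog_arm:
  increments: [0,0,0,0,0,0,84,0,0,0,0,0,0,84,0,0,0,0,0,-20,84,0,0,0,0,0,-50,84,0,0,0,0,0,-60,84,0,0,0,48,10,-30,84,0,0,0,49,11,0,84,0,0,0,49,11,0,84,0,0,0,49,11,0,84,0,0,9.9,0,0,0,84,0,0,9.9,0,0,0,84,0,0,9.9,0,0,0,84]

```text
t: 9.22
ee_pos: [574.6, 346.4, 185.2]
orientation: [2.721, 1.57, -0.001]
ft_force: [0.8, -0.3, -0.1]
width: 73.9
grasp_force: 0.0
```

```bash
cat >> h.py <<'E'
def rect(P,im,n,zl=6,cam="wrist"):
    m=im["depth"]>0
    for r in models.regions_of(n,cam)[:1]:
        p=P[r["region"]&m];p=p[p[:,2]>zl]
        if len(p)>5: print(n,round(r["p"],2),np.percentile(p,97,axis=0).round(),[np.round(x,1) for x in cv2.minAreaRect(p[:,:2].astype(np.float32))],len(p))
E
python3 - <<'E'
from h import *
im,P=wlook("","w3.png");rect(P,im,"plate_mid",15)
rect(P,im,"tin_mid",60)
im=get_image("top");rect(cloud(im),im,"tin_mid",60,"top")
E
```

```text
t 9.22 tcp [574.6 346.4 185.2] yaw 59.95 tilt [-0.0003 -0.0002] w 73.9
plate_mid 0.57 [615. 433.  32.] [array([584. , 395.4]), array([84.8, 46.5]), np.float64(60.2)] 3247
tin_mid 0.58 [561. 184.  77.] [array([574.7, 245.1]), array([226.2,  61.5]), np.float64(64.2)] 1303
tin_mid 0.92 [555. 182.  81.] [array([528.9, 156. ]), array([61.7, 59.6]), np.float64(61.3)] 418
```

>>> jog_arm:
  increments: [0,0,0,47,-16,0,84,0,0,0,0,0,40,84,0,0,0,0,0,45,84,0,0,0,0,0,45,84,0,0,0,0,0,35,84,0,0,0,0,0,13,84,0,0,0,0,0,0,84,0,0,0,0,0,0,0,0,0,0,0,0,0,0,0,0,0,0,0,0,0,0,0,0,0,0,0,0,0,0,0,0,0,0,0]

```text
t: 10.98
ee_pos: [584.5, 395.3, 8.7]
orientation: [-2.717, -1.577, -0.002]
ft_force: [-1.6, -0.4, 5.3]
width: 45.5
grasp_force: 30.0
```

>>> jog_arm:
  increments: [0,0,0,0,0,-10,0,0,0,0,0,0,-40,0,0,0,0,0,0,-45,0,0,0,0,0,0,-25,0,0,0,-9.2,0,0,0,0,0,0,-9.3,0,0,0,0,0,0,-9.3,0,0,0,0]

```text
t: 11.85
ee_pos: [583.8, 394.7, 127.9]
orientation: [2.253, 2.189, -0.001]
ft_force: [-0.1, -0.2, -1.8]
width: 45.4
grasp_force: 30.0
```

Run:
```python
from h import *
im,P=wlook("","w4.png");rect(P,im,"plate_mid",100)
```

```text
t 11.85 tcp [583.8 394.7 127.9] yaw 88.36 tilt [-0.0002 -0.0003] w 45.4
plate_mid 0.96 [606. 436. 151.] [array([585.5, 403.9]), array([66.4, 48.3]), np.float64(88.6)] 9531
```

View pics/w4.png

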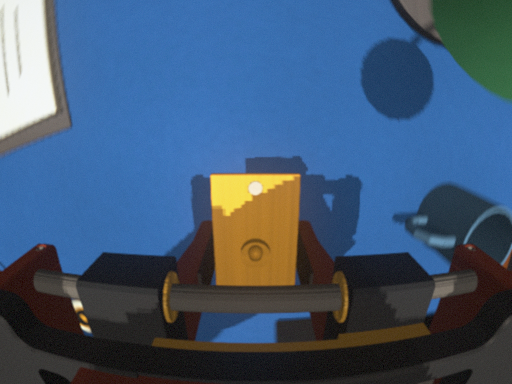

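The plate is held level, toggle visible at (255,250). Carrying it to the panel.

>>> jog_arm:
  increments: [0,0,0,-50,-10,0,0,0,0,0,-57,-4,0,0,0,0,0,-57,-4,0,0,0,0,0,-57,-4,0,0,0,0,0,-57,-4,0,0,0,0,0,-57,-4,0,0,0,0,0,-57,-4,0,0,0,0,0,-57,-4,0,0,0,0,0,-57,-4,0,0,0,0,0,-55,-4,0,0,0,0,0,0,0,0,0,0,0,0,0,0,0,0]

```text
t: 13.45
ee_pos: [518.8, -164.0, 127.7]
orientation: [-2.262, -2.18, -0.0]
ft_force: [-0.4, 0.5, -1.3]
width: 45.4
grasp_force: 30.0
```

Run:
```python
from h import *
im,P=wlook("","w5.png");rect(P,im,"plate_mid",100);rect(P,im,"panel",20)
r=models.regions_of("panel","wrist")[0]["region"];m=r&(im["depth"]>0);q=P[m];q=q[(q[:,2]>25)&(q[:,2]<75)]
lo,hi=np.percentile(q[:,1],[3,97]);print(lo,hi)
f=np.array([(y,np.percentile(q[abs(q[:,1]-y)<3][:,0],2)) for y in np.arange(lo+5,hi-5,5)]);print(f.round(1).tolist(),np.polyfit(*f.T,1))
```

```text
t 13.45 tcp [ 518.8 -164.   127.7] yaw 87.88 tilt [-0.0002  0.0003] w 45.4
plate_mid 0.75 [ 541. -123.  151.] [array([ 519.5, -154.8]), array([66.3, 51.4]), np.float64(87.9)] 9636
panel 0.76 [ 698. -106.   58.] [array([ 623. , -172.4]), array([141.2, 160.8]), np.float64(87.6)] 16044
-223.79881813791891 -106.21135248840275
[[-218.8, 584.0], [-213.8, 584.4], [-208.8, 584.3], [-203.8, 584.1], [-198.8, 584.2], [-193.8, 584.2], [-188.8, 584.9], [-183.8, 585.3], [-178.8, 585.0], [-173.8, 585.6], [-168.8, 585.6], [-163.8, 585.3], [-158.8, 585.9], [-153.8, 586.1], [-148.8, 586.3], [-143.8, 586.7], [-138.8, 586.7], [-133.8, 586.9], [-128.8, 587.4], [-123.8, 587.4], [-118.8, 587.4], [-113.8, 587.5]] [3.67049431e-02 5.91801905e+02]
```

View pics/w5.png

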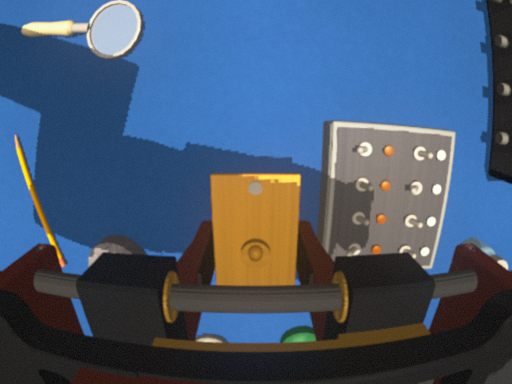

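The plate at (255,230) is parallel to the panel front, whose edge is at about column 325. Lowering it with a small correction.

>>> jog_arm:
  increments: [0,0,0,-2,4,30,0,0,0,0,0,0,40,0,0,0,0,0,0,30,0,0,0,0,0,0,12,0,0,0,0,0,0,5,0,0,0,0,0,0,2,0,0,0,0,0,0,0,0]

```text
t: 14.52
ee_pos: [523.6, -166.5, 9.5]
orientation: [2.258, 2.183, 0.001]
ft_force: [0.1, -1.4, -1.6]
width: 45.6
grasp_force: 30.0
```

>>> jog_arm:
  increments: [0,0,0,0,0,1,0,0,0,0,0,0,0,0]

```text
t: 14.78
ee_pos: [523.7, -166.6, 8.7]
orientation: [2.258, 2.182, 0.001]
ft_force: [-0.8, -0.0, 5.6]
width: 45.2
grasp_force: 30.0
```

>>> jog_arm:
  increments: [0,0,0,0,0,0,70,0,0,0,0,0,0,70,0,0,0,0,0,-20,70,0,0,0,0,0,-50,70,0,0,0,0,0,-60,100,0,0,0,47,-19,-30,100,0,0,0,48,-20,0,100,0,0,0,48,-20,0,100,0,0,0,48,-20,0,100,0,0,0,48,-20,0,100,0,0,0,48,-20,0,100,0,0,0,48,-18,0,100]

```text
t: 16.27
ee_pos: [396.8, 174.7, 169.0]
orientation: [2.259, 2.183, 0.003]
ft_force: [0.1, -0.7, -1.0]
width: 87.6
grasp_force: 0.0
```

Run:
```python
from h import *
im=get_image("top");P=cloud(im);rect(P,im,"tin_mid",60,"top");rect(P,im,"plate_mid",15,"top")
im,P=wlook("","w6.png");rect(P,im,"base_mid",15);rect(P,im,"base_mid",42)
```

```text
tin_mid 0.75 [557. 181.  82.] [array([525.1, 146.7]), array([80.9, 57.4]), np.float64(41.2)] 402
plate_mid 0.82 [ 546. -124.   33.] [array([ 525.3, -163.5]), array([85.3, 46.6]), np.float64(89.2)] 487
t 16.43 tcp [396.9 174.9 168.7] yaw 88.31 tilt [0.0013 0.0005] w 87.9
base_mid 0.75 [391. 269.  48.] [array([369.9, 249. ]), array([46.9, 47.6]), np.float64(46.8)] 1910
base_mid 0.75 [391. 269.  48.] [array([370.1, 248.8]), array([47.5, 46.9]), np.float64(29.8)] 1902
```

>>> jog_arm:
  increments: [0,0,0,36,-15,0,100,0,0,-1.7,37,-15,0,100,0,0,0,0,0,40,100,0,0,0,0,0,45,100,0,0,0,0,0,40,100,0,0,0,0,0,26,100,0,0,0,0,0,0,100,0,0,0,0,0,0,0,0,0,0,0,0,0,0,0,0,0,0,0,0,0,0,0,0,0,0,0,0,0,0,0,0,0,0,0]

```text
t: 18.08
ee_pos: [370.2, 247.3, 17.1]
orientation: [2.226, 2.217, 0.001]
ft_force: [-0.9, -0.9, 6.9]
width: 47.4
grasp_force: 30.0
```

>>> jog_arm:
  increments: [0,0,0,0,0,0,0,0,0,0,0,0,-10,0,0,0,0,0,0,-50,0,0,0,0,0,0,-50,0,0,0,0,0,0,-30,0]

```text
t: 18.7
ee_pos: [370.3, 247.4, 159.3]
orientation: [2.226, 2.216, 0.004]
ft_force: [0.2, 1.2, -1.1]
width: 47.4
grasp_force: 30.0
```

>>> jog_arm:
  increments: [0,0,0,-32,35,0,0,0,0,0,-32,35,0,0,0,0,0,-32,36,0,0,0,0,0,-32,35,0,0,0,0,0,-32,36,0,0,0,0,0,-32,35,0,0,0,0,0,-32,36,0,0,0,0,0,-32,35,0,0,0,0,0,0,0,0,0,0,0,0,0,0,0,0]

```text
t: 19.95
ee_pos: [650.7, -9.8, 156.3]
orientation: [-2.226, -2.215, 0.002]
ft_force: [0.6, -0.7, -1.8]
width: 47.7
grasp_force: 30.0
```

Run:
```python
from h import *
im,P=wlook("","w7.png");rect(P,im,"base_mid",180);rect(P,im,"tester",40);rect(P,im,"panel",25);rect(P,im,"tin_mid",65)
m=im["depth"]>0
r=models.regions_of("tester","wrist")[0]["region"];q=P[r&m];q=q[(q[:,2]>42)&(q[:,2]<75)];print(np.percentile(q,[1,3,97,99],axis=0).round(1))
```

```text
t 19.95 tcp [650.7  -9.8 156.3] yaw 89.73 tilt [-0.0018  0.0003] w 47.7
base_mid 0.85 [671.  14. 187.] [array([651. ,  -3.9]), array([43.5, 47.7]), np.float64(89.6)] 5751
tester 0.69 [716. 163.  67.] [array([661.4, 127. ]), array([120.7,  89.6]), np.float64(0.6)] 11769
panel 0.62 [ 700. -110.   59.] [array([ 644.3, -121.1]), array([201.8, 120.4]), np.float64(89.7)] 3086
tin_mid 0.9 [560. 170.  77.] [array([530.1, 146.5]), array([52.8, 63. ]), np.float64(83.1)] 2953
[[603.3  83.3  47.8]
 [605.9  84.8  49. ]
 [716.  163.4  67. ]
 [719.1 166.7  67.8]]
```

View pics/w7.png

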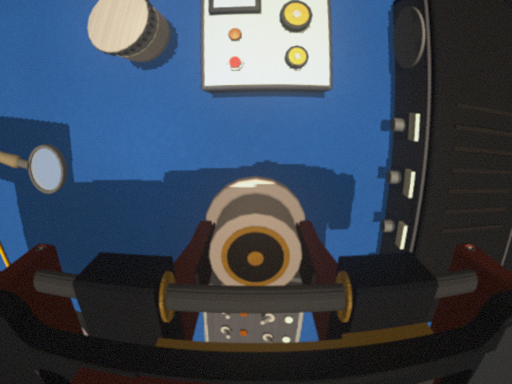

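The base is held upright at (255,255), between the tester at the top and the panel at the bottom. Lowering it.

>>> jog_arm:
  increments: [0,0,0,0,2,35,0,0,0,0,0,0,40,0,0,0,0,0,0,35,0,0,0,0,0,0,17,0,0,0,0,0,0,7,0,0,0,0,0,0,3,0,0,0,0,0,0,0,0]

```text
t: 21.12
ee_pos: [654.6, -10.1, 20.7]
orientation: [2.225, 2.216, 0.002]
ft_force: [-0.2, 0.1, -1.7]
width: 47.4
grasp_force: 30.0
```

>>> jog_arm:
  increments: [0,0,0,0,-1.5,2,0,0,0,0,0,0,1.5,0,0,0,0,0,0,0,0]

```text
t: 21.5
ee_pos: [652.5, -10.1, 17.1]
orientation: [2.226, 2.216, 0.0]
ft_force: [-2.9, -0.4, 4.5]
width: 47.5
grasp_force: 30.0
```

>>> jog_arm:
  increments: [0,0,0,0,0,0,74,0,0,0,0,0,0,74,0,0,0,0,0,-20,74,0,0,0,0,0,-50,74,0,0,0,0,0,-60,74,0,0,0,-45,0,-40,74,0,0,0,-45,0,0,74,0,0,0,0,0,0,74]

```text
t: 22.5
ee_pos: [652.3, -102.9, 188.5]
orientation: [2.228, 2.211, 0.002]
ft_force: [-0.0, 1.9, 0.4]
width: 65.1
grasp_force: 0.0
```

Run:
```python
from h import *
im,P=wlook("","w8.png");rect(P,im,"base_mid",38);rect(P,im,"tester",40)
m=im["depth"]>0
r=models.regions_of("panel","wrist")[:1]
if r:
    q=P[r[0]["region"]&m];q=q[(q[:,2]>27)&(q[:,2]<75)];print(np.percentile(q,[1,3,97,99],axis=0).round(1))
im=get_image("top");P=cloud(im)
for n,z in (("tester",45),("panel",28),("base_mid",38),("tin_mid",60),("plate_mid",15),("lens_mid",6)):rect(P,im,n,z,"top")
```

```text
t 22.5 tcp [ 652.3 -102.9  188.5] yaw 89.56 tilt [ 0.0029 -0.0009] w 65.1
base_mid 0.65 [674.  12.  48.] [array([652.7,  -8.2]), array([47. , 46.8]), np.float64(63.5)] 1690
tester 0.73 [718.  88.  52.] [array([662. ,  85.3]), array([118.3,   7.9]), np.float64(0.0)] 865
[[ 587.3 -233.6   31. ]
 [ 590.7 -227.6   33.7]
 [ 700.7 -104.2   57.7]
 [ 703.5 -102.7   60.6]]
tester 0.67 [717. 221.  71.] [array([660.5, 156.2]), array([121.1, 140.1]), np.float64(1.1)] 2072
panel 0.73 [ 688. -212.   76.] [array([ 571.8, -199.7]), array([ 52.5, 259.1]), np.float64(61.8)] 200
base_mid 0.85 [672.  16.  53.] [array([ 6.524e+02, -5.000e-01]), array([39.1, 46.1]), np.float64(81.9)] 192
tin_mid 0.71 [555. 181.  82.] [array([530.1, 155.6]), array([60.8, 57.7]), np.float64(36.0)] 400
lens_mid 0.79 [ 591. -351.   28.] [array([ 569.9, -372. ]), array([48.4, 47.9]), np.float64(36.8)] 251
```

View pics/w8.png

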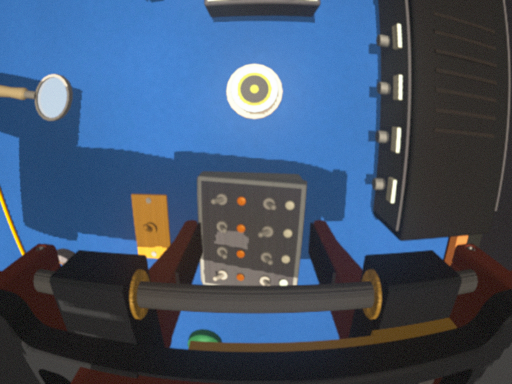

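The base stands at (254,90), midway between the boxes, and the plate is at (150,225) in front of the panel. Next is the lens.

>>> jog_arm:
  increments: [0,0,0,-46,-11,0,84,0,0,0,-47,-12,0,84,0,0,0,-47,-12,0,84,0,0,0,-47,-12,0,84,0,0,0,-47,-12,0,84,0,0,0,-47,-12,0,84,0,0,0,-46,-12,0,84,0,0,0,0,0,0,84,0,0,0,0,0,0,84]

```text
t: 24.18
ee_pos: [567.4, -426.2, 185.8]
orientation: [-2.226, -2.216, -0.0]
ft_force: [0.3, 0.1, -0.4]
width: 73.7
grasp_force: 0.0
```

Run:
```python
from h import *
im,P=wlook("","w9.png");rect(P,im,"lens_mid",8)
rect(P,im,"plate_mid",15)
```

```text
t 24.18 tcp [ 567.4 -426.2  185.8] yaw 89.73 tilt [-0.0005  0.0008] w 73.7
lens_mid 0.77 [ 592. -355.   25.] [array([ 569.9, -377.9]), array([52.1, 51.8]), np.float64(89.8)] 1716
```

>>> jog_arm:
  increments: [0,0,0,48,2.5,0,84,0,0,0,0,0,45,84,0,0,0,0,0,50,84,0,0,0,0,0,45,84,0,0,0,0,0,30,84,0,0,0,0,0,10,84,0,0,0,0,0,0,84,0,0,0,0,0,0,84]

```text
t: 25.32
ee_pos: [571.3, -379.2, 7.8]
orientation: [2.224, 2.215, 0.001]
ft_force: [0.2, -0.2, 1.1]
width: 73.8
grasp_force: 0.0
```

>>> jog_arm:
  increments: [0,0,0,1,-1,4,84,0,0,0,0,0,0,0,0,0,0,0,0,0,0,0,0,0,0,0,0,0,0,0,0,0,0,0,0,0,0,0,0,0,0,0]

```text
t: 26.08
ee_pos: [569.4, -377.9, 2.4]
orientation: [2.226, 2.216, 0.0]
ft_force: [-0.6, 0.6, 3.2]
width: 52.8
grasp_force: 30.0
```

>>> jog_arm:
  increments: [0,0,0,0,0,-10,0,0,0,0,0,0,-50,0,0,0,0,0,0,-55,0,0,0,0,0,0,-45,0,0,0,0,0,0,0,0]

```text
t: 26.7
ee_pos: [571.5, -379.2, 167.3]
orientation: [2.22, 2.211, 0.002]
ft_force: [-0.3, -0.1, -0.7]
width: 52.7
grasp_force: 30.0
```

Run:
```python
from h import *
im,P=wlook("","w10.png");rect(P,im,"lens_mid",140)
```

```text
t 26.7 tcp [ 571.5 -379.2  167.3] yaw 89.75 tilt [ 0.0068 -0.0047] w 52.7
lens_mid 0.79 [ 594. -354.  189.] [array([ 571.9, -379.3]), array([53.1, 52.6]), np.float64(82.0)] 6657
```

View pics/w10.png

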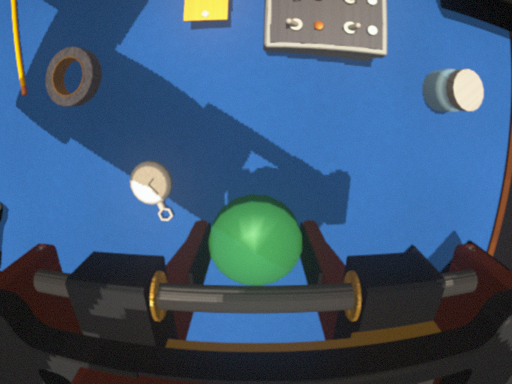

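The lens is held level and dome up at (255,240). Carrying it over the base.

>>> jog_arm:
  increments: [0,0,0,46,10,0,0,0,0,0,46,10,0,0,0,0,0,47,10,0,0,0,0,0,46,10,0,0,0,0,0,47,10,0,0,0,0,0,46,10,0,0,0,0,0,47,10,0,0,0,0,0,46,11,0,0,0,0,0,0,0,40,0,0,0,0,0,0,35,0,0,0,0,0,0,20,0,0,0,0,0,0,0,0]

```text
t: 28.3
ee_pos: [650.0, -7.2, 64.7]
orientation: [-2.224, -2.214, 0.005]
ft_force: [-0.2, -0.8, -0.6]
width: 53.1
grasp_force: 30.0
```

>>> jog_arm:
  increments: [0,0,0,0,0,0,0,0,0,0,0,0,0,0]

```text
t: 28.55
ee_pos: [652.8, -7.3, 68.6]
orientation: [2.225, 2.215, 0.003]
ft_force: [0.0, 0.3, -0.9]
width: 53.1
grasp_force: 30.0
```

Run:
```python
from h import *
im,P=wlook("","w11.png");rect(P,im,"lens_mid",70)
```

```text
t 28.55 tcp [652.8  -7.3  68.6] yaw 89.73 tilt [ 0.0023 -0.    ] w 53.1
lens_mid 0.88 [675.  18.  91.] [array([652.8,  -7.4]), array([53.3, 52.6]), np.float64(33.7)] 6577
```

>>> jog_arm:
  increments: [0,0,0,-1,0,8,0,0,0,0,0,0,6,0,0,0,0,0,0,3,0,0,0,0,0,0,1,0,0,0,0,0,0,0,0,0,0,0,0,0,0,0]

```text
t: 29.4
ee_pos: [652.0, -8.1, 49.3]
orientation: [2.226, 2.217, 0.0]
ft_force: [0.4, -0.3, -0.7]
width: 53.1
grasp_force: 30.0
```

>>> jog_arm:
  increments: [0,0,0,0,0.5,1,0,0,0,0,0,0,0,0,0,0,0,0,0,0,0]

```text
t: 29.78
ee_pos: [652.5, -8.1, 48.4]
orientation: [2.226, 2.216, 0.0]
ft_force: [-1.1, -0.8, 1.9]
width: 52.6
grasp_force: 30.0
```

Contact. Releasing, lifting and backing off to check.

>>> jog_arm:
  increments: [0,0,0,0,0,0,72,0,0,0,0,0,0,72,0,0,0,0,0,0,72,0,0,0,0,0,-15,72,0,0,0,0,0,-40,72,0,0,0,0,0,-50,72,0,0,0,0,0,-50,72,0,0,0,-30,-30,-10,72,0,0,0,-30,-40,0,72,0,0,0,-30,-40,0,72,0,0,0,0,0,0,72,0,0,0,0,0,0,72]

```text
t: 31.28
ee_pos: [542.9, -97.7, 214.3]
orientation: [2.226, 2.215, 0.002]
ft_force: [1.2, 0.4, -1.0]
width: 63.3
grasp_force: 0.0
```

Run:
```python
from h import *
im,P=wlook("","w12.png");rect(P,im,"lens_mid",55);rect(P,im,"base_mid",4)
m=im["depth"]>0;w=m&(np.hypot(P[...,0]-653,P[...,1]+8)<45)
for a,b in((3,11),(55,75)):
    q=P[w&(P[...,2]>a)&(P[...,2]<b)];print(len(q),[np.round(x,1) for x in cv2.minAreaRect(q[:,:2].astype(np.float32))])
q=P[m&(P[...,2]>15)&(P[...,2]<30)&(np.hypot(P[...,0]-522,P[...,1]+166)<55)];print("plate",[np.round(x,1) for x in cv2.minAreaRect(q[:,:2].astype(np.float32))])
q=P[m&(P[...,2]>65)&(P[...,2]<82)&(np.hypot(P[...,0]-530,P[...,1]-154)<45)];print("tin",[np.round(x,1) for x in cv2.minAreaRect(q[:,:2].astype(np.float32))])
im=get_image("top");cv2.imwrite("pics/t2.png",cv2.resize(im["pixels"][80:300],None,fx=1.5,fy=1.5));P=cloud(im)
for n,z in (("tester",45),("tin_mid",60),("lens_mid",55)):rect(P,im,n,z,"top")
```

```text
t 31.27 tcp [542.9 -97.7 214.3] yaw 89.72 tilt [ 0.0022 -0.0002] w 63.3
lens_mid 0.73 [673.  14.  71.] [array([651.1,  -8.3]), array([53.3, 52.1]), np.float64(53.8)] 1740
base_mid 0.73 [652.  21.  33.] [array([638.7,  -8.8]), array([36.5, 62.7]), np.float64(4.4)] 622
343 [array([640.3, -10.2]), array([38.8, 63.1]), np.float64(9.3)]
1764 [array([652.2,  -8.3]), array([53.1, 53.3]), np.float64(3.9)]
plate [array([ 524.8, -167.7]), array([87.3, 45.5]), np.float64(87.7)]
tin [array([0., 0.]), array([0., 0.]), np.float64(0.0)]
tester 0.9 [716. 220.  71.] [array([660.8, 156.2]), array([120.1, 140.4]), np.float64(0.9)] 2058
tin_mid 0.94 [557. 180.  81.] [array([529.8, 153.8]), array([59.9, 57.8]), np.float64(46.2)] 407
lens_mid 0.84 [673.  19.  74.] [array([652.2,  -4.4]), array([50.8, 50.9]), np.float64(62.2)] 279
```

View pics/w12.png

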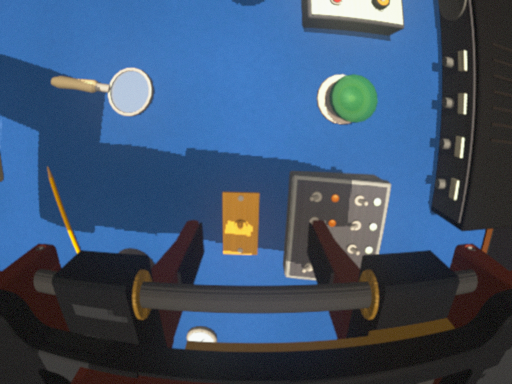

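View pics/t2.png

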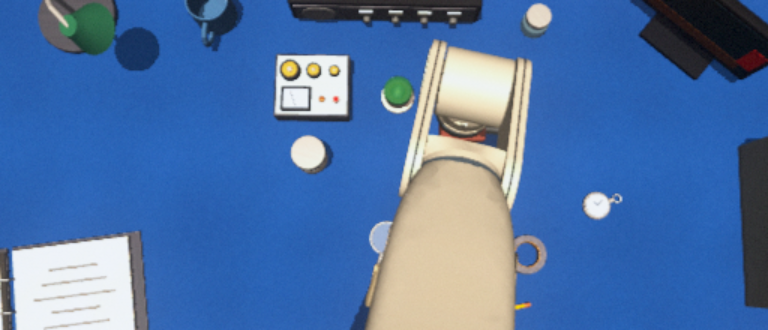

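All is in place: lens on base at (350,98), plate at (240,223) in front of the panel, tin in front of the tester, bystanders not disturbed. Handing in.

```bash
python3 -c "
from workcell import job
print(job.close_job())"
```

```text
the job is handed in; nothing more can be done
None
```

The job is handed in at about 31 s: the tin and plate stand about 4 cm clear of the tester and panel fronts, and the lens is centred, dome up, on the base midway between the two boxes. The magnifier, tape roll and stopwatch were not touched.

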